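# Flip the petri dishes' status marker

### The arm

A 6-joint arm with a two-finger parallel gripper is mounted at the origin on a cart in front of the work surface, level with it; the furniture and walls round the work are solid. World frame = base frame: x ahead of the robot, y to its left, z up, the work surface at z = 0. Lengths are in m, angles in rad, forces in N, time in s.
With the tool pointing down it reaches from about 0.3 to 0.875 m from the base axis. Payload 6.4 kg.
Tool frame: the origin (TCP) lies at the very end of the fingers, on their centre line; the grasp point (between the pads) lies 19 mm behind it; z points along the fingers, y is the direction in which the jaws open and shut (so a half turn about z gives the same grasp; the last joint's range is limited). The gripper opens to 85 mm and grips with 20 to 120 N. Pads are 22 mm wide; open, the fingers measure 114 mm over their backs; the gripper's body (76 mm by 85 mm) begins 54 mm behind the grasp point. The pads swing forward as they close: fully open they stand 13 mm farther back than shut.
Start: joints at [0.999, 0.181, 1.607, -0, 1.354, -0.206], TCP at [0.206, 0.537, 0.207] pointing down, gripper open.
Joint ranges: [-2.99, 2.99], [-0.89, 2.07], [0.3, 2.58], [-1.14, 4.28], [0, 2.63], [-3.12, 3.12]. Speed limits (rad/s): [2.57, 2.57, 3.01, 3.14, 3.14, 3.14].

### API

Orientations are given as a unit quaternion [w, x, y, z].
In Python, from bench import ctrl gives the robot as it stands.
- The arm moves only by the shell command python3 -m jog 'ROWS' [OPENING]. ROWS is JSON, a list of rows, each an object with "delta_pos": the shift along the tool's x, y, z in mm, a list of three; "spin": the turn about the tool's z in degrees. A call has 1 to 20 rows; each row is the pose to reach, as a shift and turn from the pose commanded when the call began, along the tool's axes at that moment; what a row does not reach only later rows make up. A row lasts 1/8 s, in which the tool goes at most 62.5 mm and 10.7 degrees, less where a joint would pass 70% of its speed; a pose out of reach is approached as far as the arm can. A call with a gripper value outside its range is refused whole. OPENING is the closure, from 0 (fully open) to 1 (shut), set as the call begins (- or left out, the last holds). The fingers move at their own pace and stop on an object; the grip force is fixed at half the most. Time passes only in rows, so rows that repeat a pose let the fingers close. It gives the time, the measured TCP pose, the force and the opening at its end, in the units of the state.
- ctrl.get_obs(): the state, without advancing time (a new reading comes with each control period).
- ctrl.camera(name): name is "scene" or "side" or "wrist"; returns (picture, depth): 400x640x3 uint8, blue, green, red; 400x640 float32, m along the optical axis (not along the pixel's ray), 0 where there is no reading.
- ctrl.get_calibration(name): a dict with "vfov" (degrees; the focal length in pixels is half the picture's height over the tangent of half this angle, whatever the lens; pixels are square), "cx", "cy" (the principal point, pixels), "extrinsics" (4x4, takes a point from world to camera coordinates). Camera axes: x right, y down, z forward; pixel columns grow to the right and rows downward; lengths in m; the calibration is good to about 2 mm. A picture is of the moment at which its call begins: read the wrist's pose just before it. get_calibration takes no time and is no camera call; for the wrist camera it gives the pose at the moment of the call.
- ctrl.hand_in(): hands the job in, once; it reports no verdict.
The state is a dict: "time_s": time; "q": joint angles; "dq": joint speeds; "joint_efforts": joint torques, N m; "eef_pos": TCP position; "eef_rot": TCP orientation; "wrist_force": force on the tool from outside, world axes, zero at the start; "torque": the same for the moment, N m; "opening": opening from 0.0 (shut) to 1.0 (fully open).
Only numpy, scipy, OpenCV 4.12 (cv2) and the standard library are available. Lean on these libraries where they do the work, as an engineer would, in place of code of your own. Each camera call takes 0.05 s, during which the arm holds its last target. There are 200 camera calls.

### The job

The two stacked petri dishes have been read: push the paddle of the marker stand in front of them up with the fingertips and right over its pivot, until it lies flat on the far side with the barred face on top, then take the hand away. Push it only, without gripping or forcing the paddle, and leave the other two markers and everything else on the bench as they are.

Things in the scene. Friction and masses are not known exactly. Their poses are not given: they have to be found in the camera images.
- stand_dishes: marker stand in front of the stack of two petri dishes, fixed to the bench, one of three alike: base plate 80 (x) x 76 (y) x 10 mm, column 26 mm thick, hinge yoke, saddle block 44 x 40 mm under the paddle; origin at the centre of the underside. x points away from the robot, to the thing it marks (about 0.13 m behind it); y runs along the hinge; z up
- flag_dishes (a joint): angle of this stand's paddle, rad: 0 = level on the robot's side (-x of the stand), pi/2 = upright, pi = level on the far side, the face that was underneath now on top. Both ends are hard stops. Starts between 0 and 0.25. The hinge is stiff: the paddle stays where it is left; 1 to 2 N at the free edge moves it
- flag_dishes_pivot (a point): middle of this stand's hinge axis, fixed, 100 mm above the bench; axes as the stand's
- flag_dishes_edge (a point): middle of the paddle's free edge, moves with it. The paddle reaches from 12 to 68 mm from the pivot axis and is 96 mm wide along it: a 4 mm grey plate, its mid-plane through the axis, with 1.5 mm white faces inset 6 mm from the rim (7 mm in all); a raised dark ring marks the face on top at the start, a straight bar the other. Under its outer 45 mm the space is free down to the base plate or bench
- stand_bottle: marker stand in front of the amber bottle, fixed to the bench, one of three alike: base plate 80 (x) x 76 (y) x 10 mm, column 26 mm thick, hinge yoke, saddle block 44 x 40 mm under the paddle; origin at the centre of the underside. x points away from the robot, to the thing it marks (about 0.13 m behind it); y runs along the hinge; z up
- flag_bottle (a joint): angle of this stand's paddle, rad: 0 = level on the robot's side (-x of the stand), pi/2 = upright, pi = level on the far side, the face that was underneath now on top. Both ends are hard stops. Starts between 0 and 0.25. The hinge is stiff: the paddle stays where it is left; 1 to 2 N at the free edge moves it
- flag_bottle_pivot (a point): middle of this stand's hinge axis, fixed, 100 mm above the bench; axes as the stand's
- flag_bottle_edge (a point): middle of the paddle's free edge, moves with it. The paddle reaches from 12 to 68 mm from the pivot axis and is 96 mm wide along it: a 4 mm grey plate, its mid-plane through the axis, with 1.5 mm white faces inset 6 mm from the rim (7 mm in all); a raised dark ring marks the face on top at the start, a straight bar the other. Under its outer 45 mm the space is free down to the base plate or bench
- stand_tips: marker stand in front of the clear tip box, fixed to the bench, one of three alike: base plate 80 (x) x 76 (y) x 10 mm, column 26 mm thick, hinge yoke, saddle block 44 x 40 mm under the paddle; origin at the centre of the underside. x points away from the robot, to the thing it marks (about 0.13 m behind it); y runs along the hinge; z up
- flag_tips (a joint): angle of this stand's paddle, rad: 0 = level on the robot's side (-x of the stand), pi/2 = upright, pi = level on the far side, the face that was underneath now on top. Both ends are hard stops. Starts between 0 and 0.25. The hinge is stiff: the paddle stays where it is left; 1 to 2 N at the free edge moves it
- flag_tips_pivot (a point): middle of this stand's hinge axis, fixed, 100 mm above the bench; axes as the stand's
- flag_tips_edge (a point): middle of the paddle's free edge, moves with it. The paddle reaches from 12 to 68 mm from the pivot axis and is 96 mm wide along it: a 4 mm grey plate, its mid-plane through the axis, with 1.5 mm white faces inset 6 mm from the rim (7 mm in all); a raised dark ring marks the face on top at the start, a straight bar the other. Under its outer 45 mm the space is free down to the base plate or bench
- petri_lower: lower of the two stacked petri dishes, 62 mm across, 15 mm high, loose; origin at the centre of its underside
- petri_upper: upper petri dish, the same size, loose on the lower one; origin at the centre of its underside
- amber_bottle: amber glass bottle with black cap, 48 mm across, 90 mm high, loose; origin at the centre of its underside
- tip_box: clear box of pipette tips, 92 x 122 x 82 mm, loose; origin at the centre of its underside
- tape_roll: roll of tape lying flat, 75 mm across, 24 mm high, loose, on the robot's side of the stands; origin at the centre of its underside
- forceps: steel forceps lying flat, 14 x 128 x 6 mm, loose, on the robot's side of the stands; origin at the centre of its underside

How it is judged:
By the outcome, as a careful person would: the job done as asked, in the order asked, and still so for the second after the job is handed in, with the robot touching nothing.
It also fails if it takes over 40 s, if anything falls off the work surface, if the arm or the gripper's body presses on something with over 40 N, if the wrist force passes 120 N, or if a joint passes its speed limit or range.

## Working session

There is one attempt and no reset: what is moved stays moved. The work goes in short steps, Python scripts to look and compute and a shell command to move; the robot and the scene stay as the last step left them, time stands still between calls to the robot, and variables do not carry over. Pictures are saved under pics/ and viewed, and the job is handed in when it is done.

```bash
mkdir -p pics; ls; python3 - <<'E'
from bench import ctrl
import cv2,numpy as np
for n in("scene","side","wrist"):
    c=ctrl.get_calibration(n); p,d=ctrl.camera(n); cv2.imwrite(f"pics/{n}0.png",p); np.save(f"pics/{n}0.npy",d)
    print(n,c["vfov"],c["cx"],c["cy"],np.round(c["extrinsics"],3).tolist())
o=ctrl.get_obs();print({k:np.round(v,3).tolist() for k,v in o.items()})
E
```

```text
pics
scene 54.93643701223548 320.1584648333924 198.30182119493068 [[0.85, -0.527, -0.021, -0.465], [-0.217, -0.314, -0.924, 0.223], [0.48, 0.79, -0.381, 0.74], [0.0, 0.0, 0.0, 1.0]]
side 53.789055476160904 321.1484982144868 194.38103829432654 [[1.0, -0.017, 0.003, -0.575], [-0.004, -0.431, -0.902, 0.086], [0.017, 0.902, -0.431, 1.029], [0.0, 0.0, 0.0, 1.0]]
wrist 60.06931623086254 314.7095238377893 200.7719049581599 [[0.358, 0.934, -0.0, -0.574], [0.888, -0.34, 0.311, -0.039], [0.29, -0.112, -0.951, 0.38], [0.0, 0.0, 0.0, 1.0]]
{'time_s': 0.15, 'q': [0.999, 0.181, 1.608, 0.0, 1.354, -0.206], 'dq': [-0.002, -0.003, -0.002, 0.0, 0.001, -0.0], 'joint_efforts': [0.001, -44.527, -35.169, -0.0, 0.006, 0.0], 'eef_pos': [0.205, 0.537, 0.206], 'eef_rot': [-0.0, 0.182, 0.983, -0.001], 'wrist_force': [-0.255, -0.081, -0.753], 'torque': [0.018, -0.007, 0.006], 'opening': 0.998}
```

View pics/scene0.png

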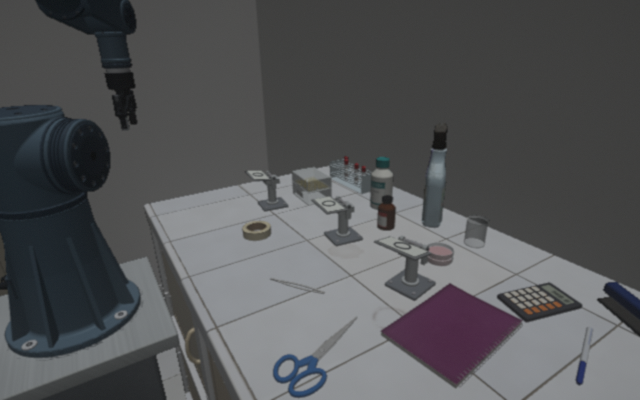

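View pics/side0.png

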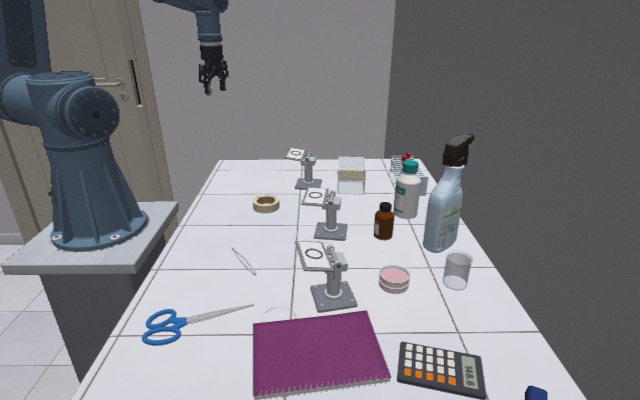

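View pics/wrist0.png

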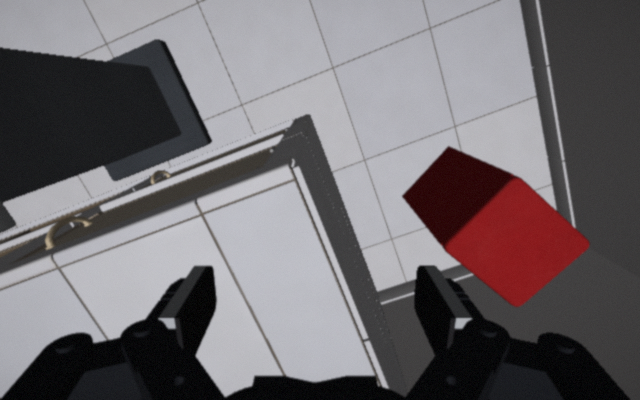

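The dishes stand is the nearest one: side-view base at about (333,296) with its paddle at (315,255), and scene-view base at about (410,284). The petri dishes are at (394,279) in the side view. Next I measure it.

```bash
cat > h.py <<'E'
import numpy as np,cv2
from bench import ctrl
def cloud(n,d,c=None):
    c=c or ctrl.get_calibration(n); f=200/np.tan(np.radians(c["vfov"])/2)
    v,u=np.indices(d.shape); E=np.array(c["extrinsics"])
    P=np.stack([(u-c["cx"])*d/f,(v-c["cy"])*d/f,d],-1)-E[:3,3]
    W=P@E[:3,:3]; W[d==0]=np.nan; return W
E
python3 - <<'E'
from h import *
out=[]
for n,r in(("side",(285,235,365,315)),("scene",(365,225,445,305))):
    d=np.load(f"pics/{n}0.npy"); W=cloud(n,d); p=cv2.imread(f"pics/{n}0.png")
    x0,y0,x1,y1=r
    S=W[y0:y1,x0:x1].reshape(-1,3); S=S[~np.isnan(S[:,0])]
    for lo,hi in((.006,.014),(.014,.09),(.085,.14)):
        m=(S[:,2]>lo)&(S[:,2]<hi); q=S[m]
        rect=cv2.minAreaRect((q[:,:2]*1000).astype(np.float32))
        print(n,lo,len(q),q.mean(0).round(3),np.percentile(q,[2,98],axis=0).round(3).tolist(),rect)
    out.append(cv2.resize(p[y0:y1,x0:x1],(400,400),interpolation=2))
    for z,(X0,X1) in (("petri",(.0,0)),):pass
d=np.load("pics/side0.npy");W=cloud("side",d)
for nm,uv in dict(petri=(394,273),padc=(314,254),p1=(298,244),p2=(326,243),p3=(308,268),p4=(333,268),notebook=(320,350),forceps=(243,260)).items(): print(nm,W[uv[1],uv[0]].round(3))
cv2.imwrite("pics/crop1.png",np.hstack(out))
E
```

```text
side 0.006 955 [ 0.597 -0.272  0.009] [[0.554, -0.341, 0.006], [0.641, -0.06, 0.013]] ((594.373291015625, -200.2614288330078), (95.14561462402344, 292.52508544921875), 3.157444477081299)
side 0.014 421 [ 0.595 -0.297  0.049] [[0.58, -0.314, 0.014], [0.616, -0.281, 0.089]] ((597.8302001953125, -295.078857421875), (41.06951141357422, 41.503257751464844), 89.6522216796875)
side 0.085 1205 [ 0.568 -0.295  0.106] [[0.527, -0.338, 0.089], [0.613, -0.248, 0.114]] ((572.3282470703125, -287.31988525390625), (88.73790740966797, 97.50748443603516), 11.509546279907227)
scene 0.006 999 [ 0.605 -0.288  0.011] [[0.553, -0.363, 0.007], [0.82, -0.062, 0.013]] ((677.8418579101562, -219.1334991455078), (351.6586608886719, 165.09921264648438), 53.43603515625)
scene 0.014 742 [ 0.639 -0.266  0.037] [[0.576, -0.312, 0.015], [0.738, -0.069, 0.08]] ((679.695556640625, -216.4355010986328), (311.1039123535156, 132.36886596679688), 57.74509811401367)
scene 0.085 754 [ 0.559 -0.294  0.11 ] [[0.523, -0.338, 0.1], [0.602, -0.248, 0.116]] ((570.3735961914062, -286.3508605957031), (89.95923614501953, 96.65513610839844), 12.680346488952637)
petri [ 0.721 -0.244  0.03 ]
padc [ 0.557 -0.291  0.109]
p1 [ 0.526 -0.261  0.112]
p2 [ 0.586 -0.086  0.002]
p3 [ 0.546 -0.338  0.112]
p4 [ 0.591 -0.325  0.103]
notebook [ 0.566 -0.423  0.009]
forceps [ 0.395 -0.153  0.001]
```

View pics/crop1.png

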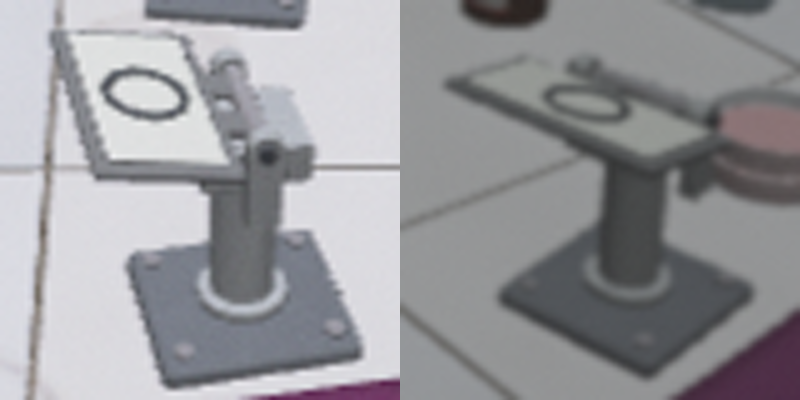

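The stand is clear in both views: ring face up, yaw about 12–15°, free edge on the robot's side and slightly raised. I fit the yaw, pivot and angle.

```bash
python3 - <<'E'
from h import *
for n,r in(("side",(285,235,365,315)),("scene",(365,225,445,305))):
    d=np.load(f"pics/{n}0.npy"); W=cloud(n,d); p=cv2.imread(f"pics/{n}0.png")
    x0,y0,x1,y1=r
    S=W[y0:y1,x0:x1].reshape(-1,3); C=p[y0:y1,x0:x1].reshape(-1,3).astype(int)
    near=np.hypot(S[:,0]-.597,S[:,1]+.295)<.07
    dark=C.max(1)<(150 if n=="side" else 110)
    q=S[near&dark&(S[:,2]>.005)&(S[:,2]<.014)]
    print(n,"base",len(q),cv2.minAreaRect((q[:,:2]*1000).astype(np.float32)))
    P=S[(np.hypot(S[:,0]-.56,S[:,1]+.29)<.075)&(S[:,2]>.095)&(S[:,2]<.125)&(S[:,0]<.59)]
    A=np.c_[P[:,:2],np.ones(len(P))]
    for _ in range(5):
        k=np.linalg.lstsq(A,P[:,2],rcond=None)[0]; e=abs(A@k-P[:,2]); m=e<.003; A,P=A[m],P[m]
    print(" plane",len(P),k.round(3),"angle",np.arctan(np.hypot(*k[:2])).round(3),"yaw",np.degrees(np.arctan2(-k[1],-k[0])).round(1))
    for a in (8,11,13,15):
        a=np.radians(a);t=P[:,:2]@[np.cos(a),np.sin(a)];s=P[:,:2]@[-np.sin(a),np.cos(a)]
        # near edge vs s slope
        b=np.digitize(s,np.linspace(s.min(),s.max(),9));mn=[t[b==i].min().round(4) for i in range(1,9)]
        print(np.degrees(a).round(),mn,s.min().round(3),s.max().round(3))
E
```

```text
side base 815 ((599.4512939453125, -299.12738037109375), (81.95733642578125, 107.39372253417969), 12.76095962524414)
 plane 895 [-0.178 -0.031  0.199] angle 0.179 yaw 9.8
8.0 [np.float64(0.4856), np.float64(0.4848), np.float64(0.4833), np.float64(0.4831), np.float64(0.4823), np.float64(0.4816), np.float64(0.4808), np.float64(0.4798)] -0.414 -0.317
11.0 [np.float64(0.4635), np.float64(0.4632), np.float64(0.4627), np.float64(0.4632), np.float64(0.463), np.float64(0.463), np.float64(0.4626), np.float64(0.4622)] -0.44 -0.343
13.0 [np.float64(0.4481), np.float64(0.4481), np.float64(0.4483), np.float64(0.4488), np.float64(0.4494), np.float64(0.4498), np.float64(0.4498), np.float64(0.4498)] -0.457 -0.359
15.0 [np.float64(0.4322), np.float64(0.4325), np.float64(0.433), np.float64(0.4333), np.float64(0.4349), np.float64(0.4353), np.float64(0.4361), np.float64(0.4368)] -0.474 -0.376
scene base 878 ((591.42919921875, -304.1998596191406), (87.9664535522461, 120.29244232177734), 11.267921447753906)
 plane 620 [-0.163 -0.027  0.193] angle 0.163 yaw 9.5
8.0 [np.float64(0.4843), np.float64(0.4831), np.float64(0.4812), np.float64(0.4811), np.float64(0.4811), np.float64(0.4798), np.float64(0.4797), np.float64(0.4789)] -0.414 -0.314
11.0 [np.float64(0.4622), np.float64(0.4621), np.float64(0.4607), np.float64(0.4608), np.float64(0.4616), np.float64(0.4608), np.float64(0.4616), np.float64(0.4613)] -0.439 -0.341
13.0 [np.float64(0.4468), np.float64(0.4475), np.float64(0.4463), np.float64(0.4466), np.float64(0.4478), np.float64(0.4475), np.float64(0.4485), np.float64(0.4489)] -0.456 -0.359
15.0 [np.float64(0.4308), np.float64(0.4318), np.float64(0.432), np.float64(0.4314), np.float64(0.4333), np.float64(0.4336), np.float64(0.4349), np.float64(0.4358)] -0.472 -0.375
```

```bash
python3 -m jog '[{"delta_pos":[0,0,-60],"spin":0},{"delta_pos":[0,0,-60],"spin":0}]' 1
```

```text
time_s: 0.4
eef_pos: [0.2071, 0.5394, 0.2722]
eef_rot: [0.002, 0.182, 0.983, 0.004]
wrist_force: [1.1, 0.4, -0.2]
opening: 0.605
```

```bash
python3 -m jog '[{"delta_pos":[-36,-42,0],"spin":-2},{"delta_pos":[-72,-85,0],"spin":-4},{"delta_pos":[-108,-127,0],"spin":-6},{"delta_pos":[-143,-170,0],"spin":-8},{"delta_pos":[-179,-212,0],"spin":-10},{"delta_pos":[-215,-254,0],"spin":-12},{"delta_pos":[-251,-297,0],"spin":-14},{"delta_pos":[-287,-339,0],"spin":-16},{"delta_pos":[-322,-381,0],"spin":-18},{"delta_pos":[-358,-424,0],"spin":-20},{"delta_pos":[-394,-466,0],"spin":-22},{"delta_pos":[-430,-509,0],"spin":-24},{"delta_pos":[-466,-551,0],"spin":-26},{"delta_pos":[-501,-593,0],"spin":-28},{"delta_pos":[-537,-636,0],"spin":-30},{"delta_pos":[-573,-678,0],"spin":-32.5},{"delta_pos":[-573,-678,0],"spin":-32.5},{"delta_pos":[-573,-678,0],"spin":-32.5}]' 1
python3 - <<'E'
from h import *
for n in("side","wrist"):
    p,d=ctrl.camera(n); cv2.imwrite(f"pics/{n}1.png",p); np.save(f"pics/{n}1.npy",d)
o=ctrl.get_obs();print({k:np.round(o[k],3).tolist() for k in("q","eef_pos","eef_rot","wrist_force","time_s")})
E
```

```text
time_s: 2.65
eef_pos: [0.4978, -0.3006, 0.2659]
eef_rot: [-0.001, -0.1, 0.995, 0.001]
wrist_force: [-0.0, 0.7, -0.8]
opening: 0.0
{'q': [-0.746, 0.151, 1.519, 0.0, 1.471, -2.519], 'eef_pos': [0.498, -0.3, 0.267], 'eef_rot': [-0.0, -0.101, 0.995, 0.0], 'wrist_force': [0.177, -0.619, 1.118], 'time_s': 2.75}
```

View pics/side1.png

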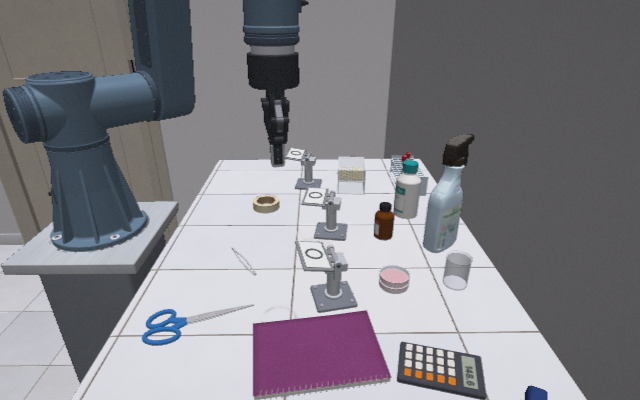

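View pics/wrist1.png

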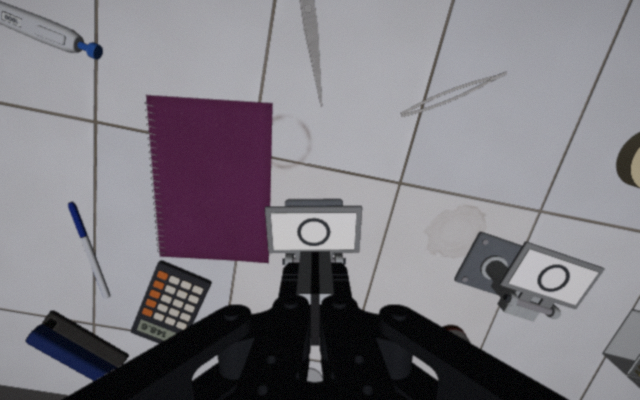

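The hand is centred and square in front of the paddle (wrist view: paddle at (314,228)). I descend in front of the free edge, with the tips about 15 mm below it.

```bash
python3 -m jog '[{"delta_pos":[0,0,45],"spin":0},{"delta_pos":[0,0,90],"spin":0},{"delta_pos":[0,0,130],"spin":0},{"delta_pos":[0,0,171],"spin":0},{"delta_pos":[-8,0,171],"spin":0},{"delta_pos":[-13,0,171],"spin":0},{"delta_pos":[-13,0,171],"spin":0}]' 1
python3 - <<'E'
from h import *
p,d=ctrl.camera("side"); cv2.imwrite("pics/side2.png",cv2.resize(p[190:310,230:390],(800,600),interpolation=2))
o=ctrl.get_obs();print({k:np.round(o[k],3).tolist() for k in("eef_pos","wrist_force","time_s")})
E
```

```text
time_s: 3.62
eef_pos: [0.5129, -0.2992, 0.0986]
eef_rot: [0.002, -0.101, 0.995, -0.002]
wrist_force: [0.6, -0.6, 0.9]
opening: -0.0
{'eef_pos': [0.512, -0.299, 0.098], 'wrist_force': [0.348, -0.175, -0.574], 'time_s': 3.675}
```

View pics/side2.png

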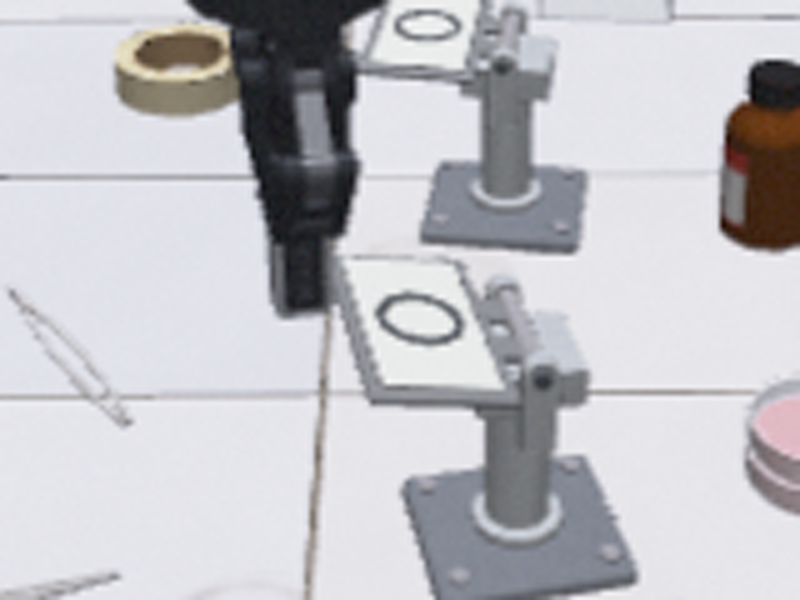

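The tip stands a few mm short of the edge and centred on it. I creep forward to contact.

```bash
for i in 1 2 3; do python3 -m jog '[{"delta_pos":[-1,0,0],"spin":0},{"delta_pos":[-2,0,0],"spin":0}]' 1 | egrep 'time|pos|force'; done
```

```text
time_s: 3.92
eef_pos: [0.5131, -0.2983, 0.0964]
wrist_force: [0.9, 0.5, -0.5]
time_s: 4.18
eef_pos: [0.5149, -0.2977, 0.0958]
wrist_force: [-0.5, 0.2, 0.1]
time_s: 4.42
eef_pos: [0.5169, -0.2973, 0.0958]
wrist_force: [-0.2, -0.0, 0.3]
```

```bash
python3 -m jog '[{"delta_pos":[-1,0,0],"spin":0},{"delta_pos":[-2,0,0],"spin":0}]' 1 | egrep 'time|pos|force'
python3 -m jog '[{"delta_pos":[-1,0,0],"spin":0},{"delta_pos":[-1,0,0],"spin":0}]' 1 | egrep 'time|pos|force'
python3 -m jog '[{"delta_pos":[-1,0,0],"spin":0},{"delta_pos":[-1,0,0],"spin":0}]' 1 | egrep 'time|pos|force'
```

```text
time_s: 4.68
eef_pos: [0.5189, -0.2969, 0.0959]
wrist_force: [0.9, -0.3, -0.1]
time_s: 4.92
eef_pos: [0.5199, -0.2967, 0.0959]
wrist_force: [0.2, 0.4, -0.2]
time_s: 5.18
eef_pos: [0.5208, -0.2965, 0.0959]
wrist_force: [-0.1, -0.2, -0.2]
```

```bash
python3 -m jog '[{"delta_pos":[-1,0,0],"spin":0},{"delta_pos":[-1,0,0],"spin":0}]' 1 | egrep 'pos|force'
python3 -m jog '[{"delta_pos":[-1,0,0],"spin":0},{"delta_pos":[-1,0,0],"spin":0}]' 1 | egrep 'pos|force'
python3 - <<'E'
from h import *
p,d=ctrl.camera("side"); a=cv2.resize(p[220:280,270:350],(800,600),interpolation=2)
cv2.imwrite("pics/side3.png",a)
o=ctrl.get_obs();print({k:np.round(o[k],3).tolist() for k in("eef_pos","wrist_force","time_s")})
E
```

```text
eef_pos: [0.5218, -0.2963, 0.0959]
wrist_force: [0.0, -0.9, 0.4]
eef_pos: [0.5228, -0.2961, 0.0959]
wrist_force: [0.1, 0.3, -0.5]
{'eef_pos': [0.523, -0.296, 0.096], 'wrist_force': [-0.527, 0.358, -0.524], 'time_s': 5.725}
```

View pics/side3.png

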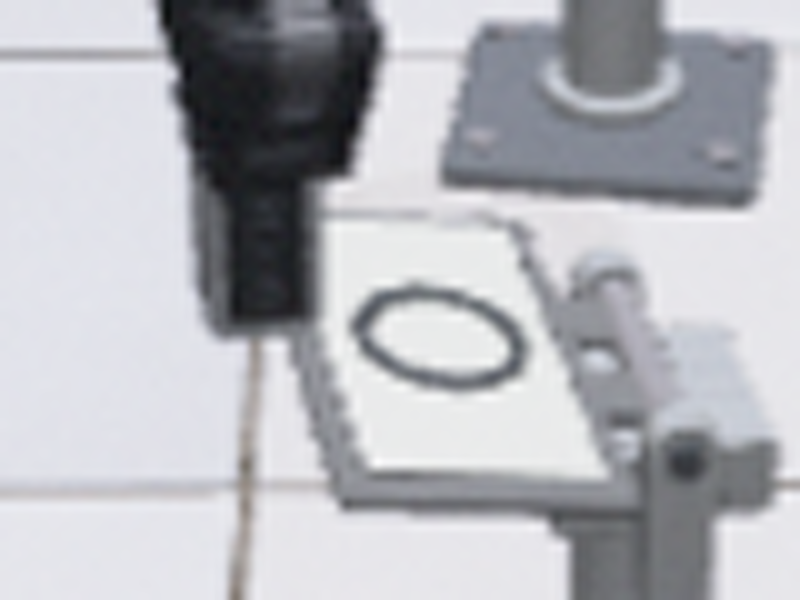

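```bash
python3 - <<'E'
from h import *
p,d=ctrl.camera("side"); W=cloud("side",d)
c=ctrl.get_calibration("side");E=np.array(c["extrinsics"]);f=200/np.tan(np.radians(c["vfov"])/2)
for P in((.523,-.296,.096),(.528,-.295,.111),(.594,-.282,.1)):
    q=E[:3,:3]@P+E[:3,3];print((f*q[:2]/q[2]+[c["cx"],c["cy"]]).round(1))
m=(p.max(2)<60); u=np.array([.98,.199])
for v in range(238,254,2):
    r=[(x,*W[v,x].round(3)) for x in range(285,312) if m[v,x] and W[v,x,1]>-.34]
    if r: print(v,r[0],r[len(r)//2],r[-1])
for v in (246,250,254):print([tuple(W[v,x].round(3).tolist()) for x in range(300,308,2)])
E
```

```text
[295.8 261.7]
[298.3 254.6]
[333.8 255.3]
238 (291, np.float64(0.518), np.float64(-0.329), np.float64(0.168)) (295, np.float64(0.525), np.float64(-0.328), np.float64(0.167)) (299, np.float64(0.531), np.float64(-0.309), np.float64(0.155))
240 (293, np.float64(0.52), np.float64(-0.311), np.float64(0.152)) (297, np.float64(0.527), np.float64(-0.305), np.float64(0.149)) (299, np.float64(0.531), np.float64(-0.307), np.float64(0.15))
242 (293, np.float64(0.52), np.float64(-0.311), np.float64(0.148)) (296, np.float64(0.525), np.float64(-0.309), np.float64(0.147)) (299, np.float64(0.53), np.float64(-0.308), np.float64(0.147))
244 (293, np.float64(0.52), np.float64(-0.312), np.float64(0.145)) (296, np.float64(0.525), np.float64(-0.31), np.float64(0.143)) (299, np.float64(0.53), np.float64(-0.309), np.float64(0.143))
246 (293, np.float64(0.52), np.float64(-0.312), np.float64(0.141)) (296, np.float64(0.525), np.float64(-0.308), np.float64(0.138)) (299, np.float64(0.53), np.float64(-0.308), np.float64(0.138))
248 (293, np.float64(0.52), np.float64(-0.311), np.float64(0.136)) (296, np.float64(0.525), np.float64(-0.305), np.float64(0.132)) (299, np.float64(0.53), np.float64(-0.307), np.float64(0.133))
250 (293, np.float64(0.52), np.float64(-0.312), np.float64(0.132)) (296, np.float64(0.525), np.float64(-0.309), np.float64(0.13)) (299, np.float64(0.53), np.float64(-0.31), np.float64(0.131))
[(0.532, -0.307, 0.138), (0.535, -0.3, 0.133), (0.538, -0.268, 0.112), (0.542, -0.267, 0.111)]
[(0.532, -0.309, 0.131), (0.535, -0.301, 0.125), (0.538, -0.281, 0.112), (0.542, -0.284, 0.113)]
[(0.531, -0.296, 0.113), (0.535, -0.296, 0.113), (0.539, -0.296, 0.113), (0.542, -0.297, 0.113)]
```

```bash
python3 - <<'E'
from h import *
p,d=ctrl.camera("scene"); W=cloud("scene",d)
c=ctrl.get_calibration("scene");E=np.array(c["extrinsics"]);f=200/np.tan(np.radians(c["vfov"])/2)
for P in((.523,-.296,.096),(.523,-.296,.125),(.528,-.295,.111)):
    q=E[:3,:3]@P+E[:3,3];print((f*q[:2]/q[2]+[c["cx"],c["cy"]]).round(1))
cv2.imwrite("pics/scene4.png",cv2.resize(p[200:290,340:460],(800,600),interpolation=2))
p,d=ctrl.camera("wrist");cv2.imwrite("pics/wrist4.png",p)
w=ctrl.get_calibration("wrist");E=np.array(w["extrinsics"]);q=E[:3,:3]@(.523,-.296,.096)+E[:3,3];fw=200/np.tan(np.radians(w["vfov"])/2);print("wrist tcp px",fw*q[:2]/q[2]+[w["cx"],w["cy"]],q)
E
```

```text
[391.1 259.1]
[391.9 245.5]
[393.2 251.2]
wrist tcp px [314.85054579 247.24612955] [7.49159204e-05 2.46887753e-02 1.83768699e-01]
```

View pics/scene4.png

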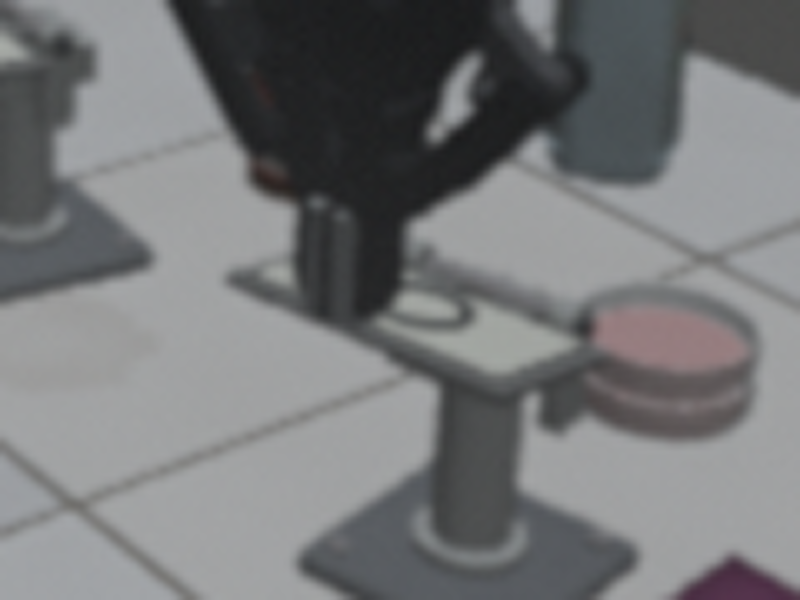

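View pics/wrist4.png

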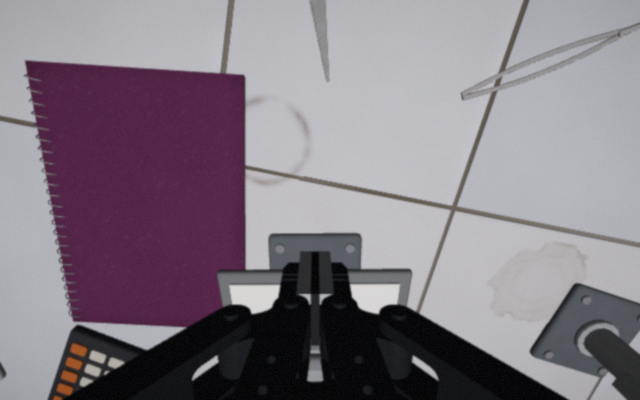

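Both external views put the actual fingertip at about z = 0.125, some 28 mm above the reported TCP: side row 253 against 262 predicted, scene row 248 against 259. So the tips were above the paddle edge. I back off, go lower and look again.

```bash
python3 -m jog '[{"delta_pos":[14,0,0],"spin":0},{"delta_pos":[14,0,15],"spin":0},{"delta_pos":[14,0,30],"spin":0},{"delta_pos":[14,0,30],"spin":0}]' 1
python3 - <<'E'
from h import *
p,d=ctrl.camera("side"); W=cloud("side",d)
cv2.imwrite("pics/side5.png",cv2.resize(p[220:295,250:350],(800,600),interpolation=2))
m=(p.max(2)<60)
for v in range(248,270,2):
    r=[(x,*W[v,x].round(3).tolist()) for x in range(275,300) if m[v,x] and W[v,x,1]>-.34]
    if r: print(v,r[0],r[len(r)//2],r[-1])
E
```

```text
time_s: 6.38
eef_pos: [0.5077, -0.2977, 0.0635]
eef_rot: [-0.001, -0.101, 0.995, 0.002]
wrist_force: [0.1, -0.2, 0.9]
opening: 0.002
248 (282, 0.501, -0.315, 0.138) (283, 0.504, -0.335, 0.152) (283, 0.504, -0.335, 0.152)
250 (281, 0.498, -0.312, 0.133) (283, 0.504, -0.337, 0.149) (296, 0.527, -0.339, 0.15)
252 (282, 0.502, -0.329, 0.139) (290, 0.515, -0.329, 0.139) (295, 0.524, -0.333, 0.142)
254 (282, 0.499, -0.305, 0.119) (287, 0.51, -0.33, 0.136) (292, 0.519, -0.328, 0.135)
256 (285, 0.505, -0.313, 0.121) (288, 0.51, -0.306, 0.116) (291, 0.516, -0.31, 0.118)
258 (285, 0.505, -0.313, 0.116) (288, 0.51, -0.309, 0.113) (291, 0.516, -0.311, 0.115)
260 (285, 0.505, -0.311, 0.11) (289, 0.512, -0.308, 0.108) (291, 0.515, -0.31, 0.109)
262 (285, 0.505, -0.313, 0.107) (288, 0.51, -0.313, 0.107) (291, 0.515, -0.311, 0.106)
264 (285, 0.504, -0.311, 0.102) (288, 0.51, -0.311, 0.101) (291, 0.515, -0.311, 0.102)
266 (285, 0.504, -0.31, 0.097) (288, 0.51, -0.312, 0.098) (291, 0.515, -0.311, 0.097)
```

View pics/side5.png

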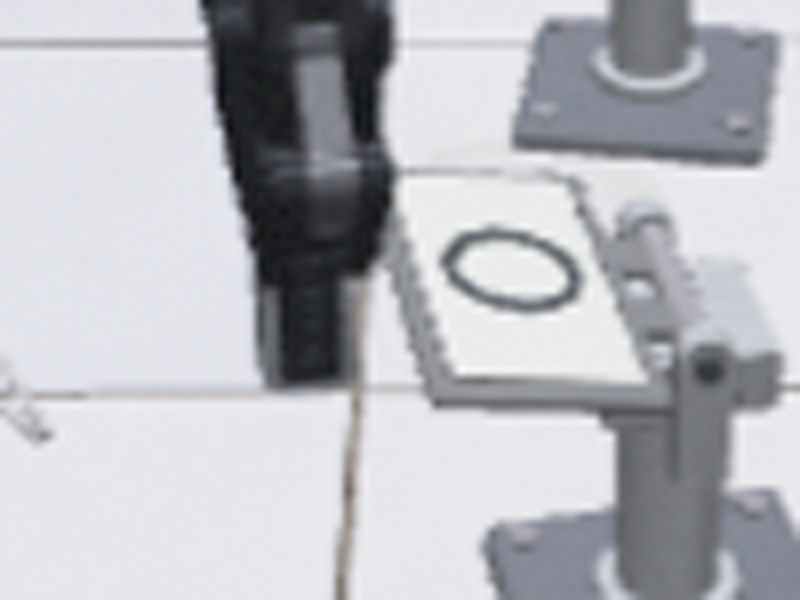

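The narrow tip section now spans z of about 0.093–0.12 with the edge at 0.111 beside it, so the height is right. I creep forward.

```bash
python3 -m jog '[{"delta_pos":[-4,0,0],"spin":0},{"delta_pos":[-7,0,0],"spin":0},{"delta_pos":[-7,0,0],"spin":0}]' 1| egrep 'pos|force'
for i in 1 2; do python3 -m jog '[{"delta_pos":[-1,0,0],"spin":0},{"delta_pos":[-1,0,0],"spin":0}]' 1 | egrep 'pos|force';done
```

```text
eef_pos: [0.5164, -0.2976, 0.0663]
wrist_force: [0.9, 0.2, 0.9]
eef_pos: [0.5168, -0.2974, 0.066]
wrist_force: [0.2, -0.2, 0.1]
eef_pos: [0.517, -0.2973, 0.0657]
wrist_force: [-4.4, -1.7, 1.5]
```

Contact at about 4.7 N. Next I raise along the edge's arc in small steps, watching the force.

```bash
python3 -m jog '[{"delta_pos":[-0.4,0,-2],"spin":0},{"delta_pos":[-0.9,0,-4],"spin":0}]' 1 | egrep 'pos|force'
python3 -m jog '[{"delta_pos":[-0.5,0,-2],"spin":0},{"delta_pos":[-1.1,0,-4],"spin":0}]' 1 | egrep 'pos|force'
python3 - <<'E'
from h import *
p,d=ctrl.camera("side"); W=cloud("side",d)
cv2.imwrite("pics/side6.png",cv2.resize(p[220:295,250:350],(800,600),interpolation=2))
E
```

```text
eef_pos: [0.5178, -0.2971, 0.0695]
wrist_force: [-5.8, -1.8, -0.9]
eef_pos: [0.5188, -0.2969, 0.0735]
wrist_force: [-5.6, -1.5, -0.0]
```

View pics/side6.png

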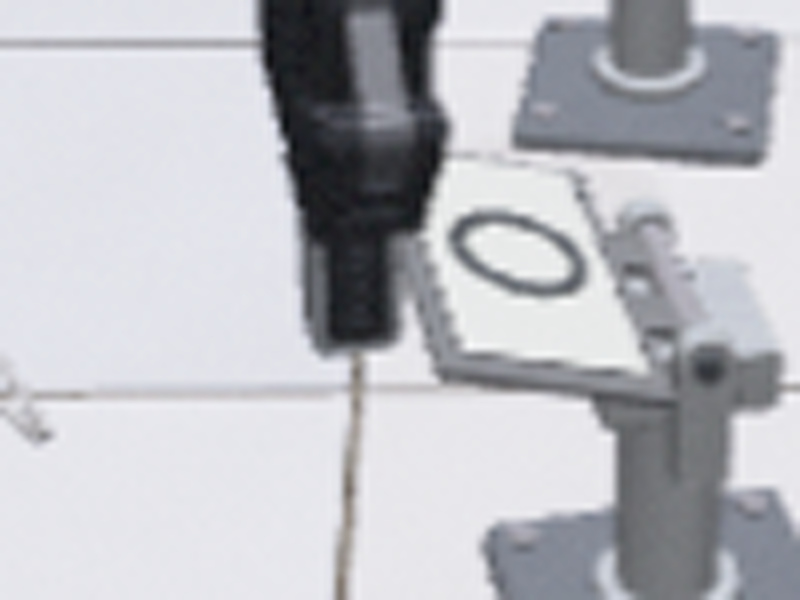

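The paddle is rising with the finger at about 6 N. I continue along the arc.

```bash
python3 -m jog '[{"delta_pos":[-0.9,0,-2.5],"spin":0},{"delta_pos":[-1.8,0,-5],"spin":0},{"delta_pos":[-2.8,0,-7.5],"spin":0},{"delta_pos":[-3.9,0,-10],"spin":0}]' 1 | egrep 'pos|force'
python3 -m jog '[{"delta_pos":[-1.3,0,-2.5],"spin":0},{"delta_pos":[-2.7,0,-5],"spin":0}]' 1 | egrep 'pos|force'
python3 - <<'E'
from h import *
p,d=ctrl.camera("side"); W=cloud("side",d)
cv2.imwrite("pics/side7.png",cv2.resize(p[220:295,250:350],(800,600),interpolation=2))
E
```

```text
eef_pos: [0.5225, -0.2961, 0.0837]
wrist_force: [-6.1, -1.2, 2.1]
eef_pos: [0.5251, -0.2956, 0.0889]
wrist_force: [-7.5, -0.4, 2.5]
```

View pics/side7.png

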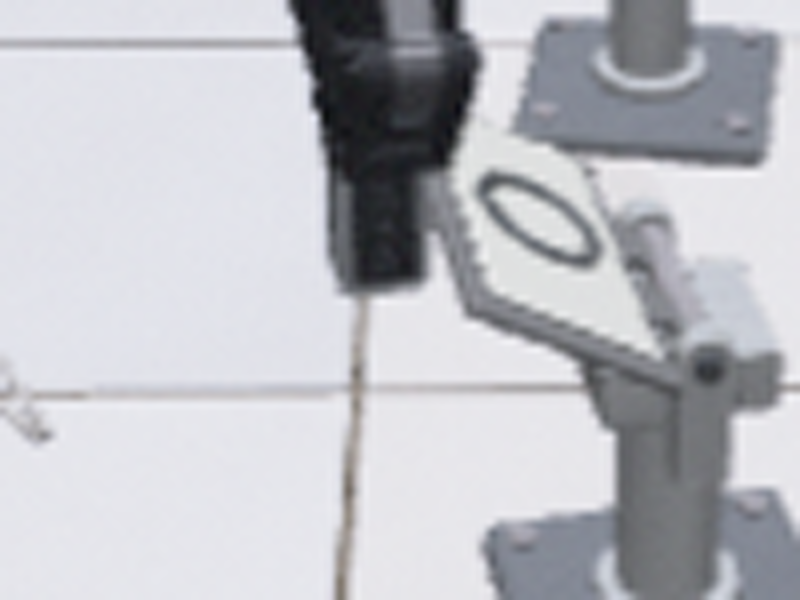

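```bash
python3 -m jog '[{"delta_pos":[-2,0,-4.5],"spin":0},{"delta_pos":[-5,0,-9],"spin":0},{"delta_pos":[-8,0,-13.5],"spin":0},{"delta_pos":[-11.5,0,-18],"spin":0}]' 1 | egrep 'pos|force'
python3 -m jog '[{"delta_pos":[-3.5,0,-3],"spin":0},{"delta_pos":[-7,0,-6],"spin":0},{"delta_pos":[-10,0,-8],"spin":0},{"delta_pos":[-13,0,-10],"spin":0}]' 1 | egrep 'pos|force'
python3 - <<'E'
from h import *
p,d=ctrl.camera("side"); W=cloud("side",d)
cv2.imwrite("pics/side8.png",cv2.resize(p[205:295,250:370],(800,600),interpolation=2))
E
```

```text
eef_pos: [0.5382, -0.2929, 0.1072]
wrist_force: [-0.8, -0.2, -1.1]
eef_pos: [0.5504, -0.2904, 0.1169]
wrist_force: [-1.8, -0.1, -1.1]
```

View pics/side8.png

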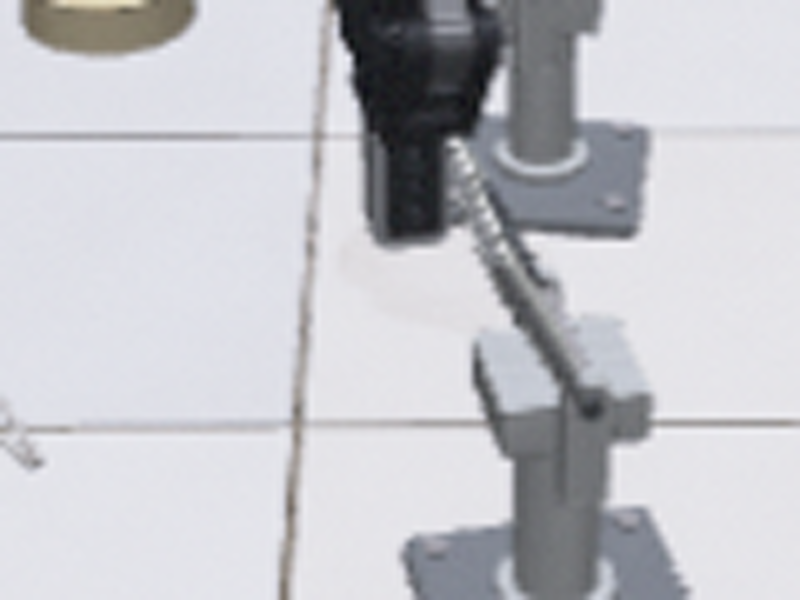

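At about 60° with a light 2 N push. I go on past upright, with the fingertip staying about 50 mm from the pivot.

```bash
python3 -m jog '[{"delta_pos":[-6,0,-2],"spin":0},{"delta_pos":[-12,0,-3],"spin":0},{"delta_pos":[-18,0,-4],"spin":0},{"delta_pos":[-24,0,-4],"spin":0},{"delta_pos":[-32,0,-4],"spin":0},{"delta_pos":[-38,0,-4],"spin":0},{"delta_pos":[-44,0,-3],"spin":0},{"delta_pos":[-49,0,-2],"spin":0},{"delta_pos":[-49,0,-2],"spin":0}]' 1 | egrep 'pos|force'
python3 - <<'E'
from h import *
p,d=ctrl.camera("side"); W=cloud("side",d)
cv2.imwrite("pics/side9.png",cv2.resize(p[205:295,290:410],(800,600),interpolation=2))
E
```

```text
eef_pos: [0.5987, -0.2804, 0.1186]
wrist_force: [-0.2, -0.2, -0.4]
```

View pics/side9.png

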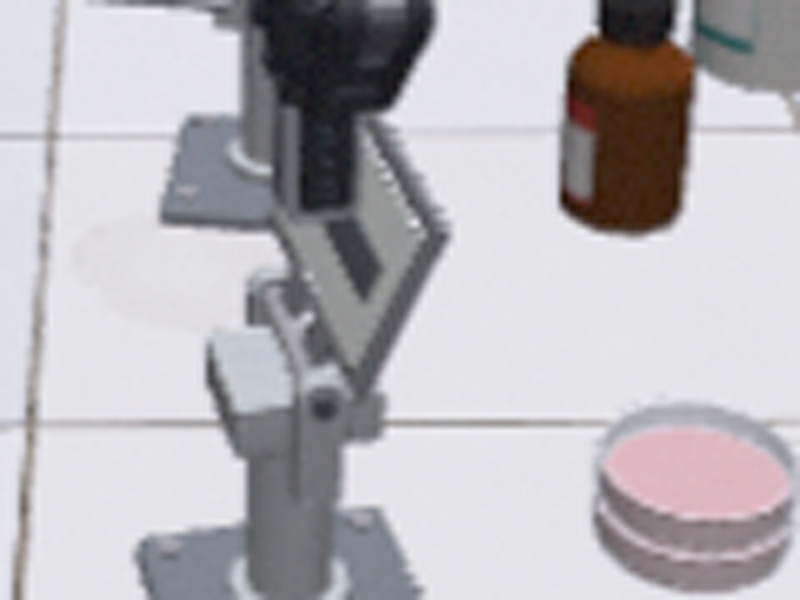

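The paddle is past upright and the barred face shows. I continue over and down.

```bash
python3 -m jog '[{"delta_pos":[-6,0,2.5],"spin":0},{"delta_pos":[-11,0,5],"spin":0},{"delta_pos":[-16,0,8],"spin":0},{"delta_pos":[-20,0,12],"spin":0},{"delta_pos":[-24,0,16],"spin":0},{"delta_pos":[-28,0,20],"spin":0},{"delta_pos":[-30,0,24],"spin":0},{"delta_pos":[-32,0,28],"spin":0},{"delta_pos":[-33,0,32],"spin":0},{"delta_pos":[-34,0,36],"spin":0},{"delta_pos":[-34,0,36],"spin":0}]' 1 | egrep 'pos|force'
python3 -m jog '[{"delta_pos":[0,0,2],"spin":0},{"delta_pos":[0,0,4],"spin":0}]' 1 | egrep 'pos|force'
python3 -m jog '[{"delta_pos":[0,0,1],"spin":0},{"delta_pos":[0,0,2],"spin":0}]' 1 | egrep 'pos|force'
python3 - <<'E'
from h import *
p,d=ctrl.camera("side"); W=cloud("side",d)
cv2.imwrite("pics/side10.png",cv2.resize(p[205:295,290:410],(800,600),interpolation=2))
E
```

```text
eef_pos: [0.6315, -0.2737, 0.0824]
wrist_force: [0.8, -0.3, -0.5]
eef_pos: [0.6319, -0.2739, 0.0791]
wrist_force: [0.8, 1.1, 5.2]
eef_pos: [0.632, -0.274, 0.079]
wrist_force: [-5.5, 3.4, 14.2]
```

View pics/side10.png

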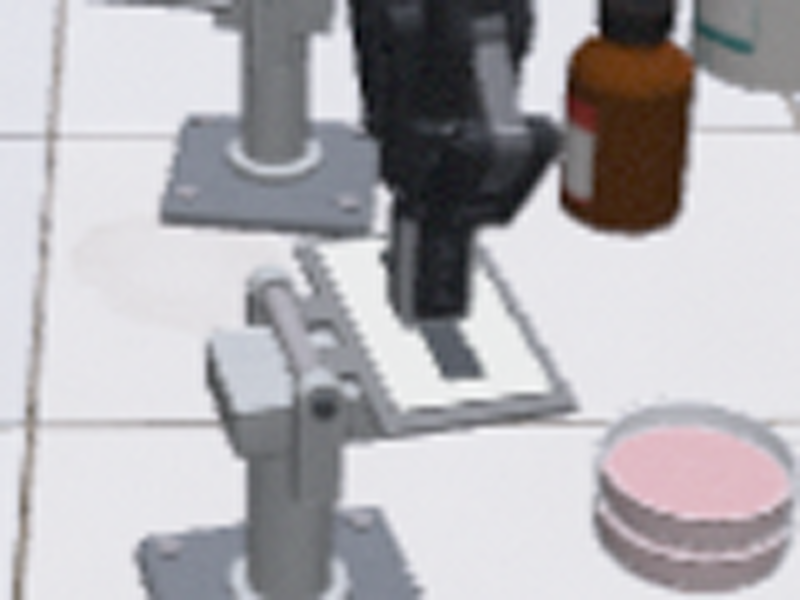

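The paddle stopped with about 14 N pressing, so it is probably on the stop. I lift off and measure the tilt.

```bash
python3 -m jog '[{"delta_pos":[0,0,-5],"spin":0},{"delta_pos":[0,0,-30],"spin":0},{"delta_pos":[0,0,-70],"spin":0},{"delta_pos":[0,0,-70],"spin":0}]' 1 | egrep 'pos|force'
cat > tilt.py <<'E'
from h import *
u=np.array([.98,.199]);v=np.array([-.199,.98])
for n in("side","scene"):
    p,d=ctrl.camera(n); W=cloud(n,d).reshape(-1,3)
    r=W[:,:2]-[.594,-.282]; t=r@u; s=r@v
    m=(t>.02)&(t<.062)&(abs(s)<.04)&(W[:,2]>.09)&(W[:,2]<.13); P=W[m];A=np.c_[t[m],s[m],np.ones(m.sum())]
    for _ in range(5):
        k=np.linalg.lstsq(A,P[:,2],rcond=None)[0];g=abs(A@k-P[:,2])<.003;A,P=A[g],P[g]
    m2=(t>.012)&(t<.085)&(abs(s)<.06)&(W[:,2]>.09)&(W[:,2]<.13)
    print(n,len(P),k.round(4),"t max",np.percentile(t[m2],99).round(3))
p,d=ctrl.camera("side");cv2.imwrite("pics/side11.png",cv2.resize(p[205:295,290:410],(800,600),interpolation=2))
E
python3 tilt.py
```

```text
eef_pos: [0.6339, -0.2754, 0.1514]
wrist_force: [0.2, 0.1, -0.1]
side 519 [ 0.0031 -0.0014  0.1023] t max 0.067
scene 374 [-0.0031  0.0033  0.1045] t max 0.066
```

View pics/side11.png

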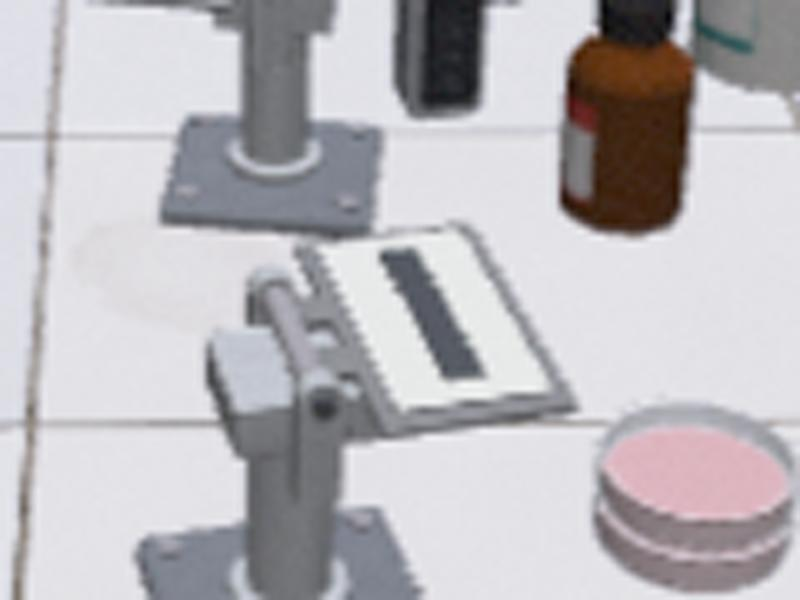

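Both cameras show a tilt within 0.003 rad, so the paddle is level on the stop with the bar face up and the hand clear. I move the hand up and away, check the whole bench, and hand in.

```bash
python3 -m jog '[{"delta_pos":[0,0,-40],"spin":0},{"delta_pos":[40,0,-80],"spin":0},{"delta_pos":[90,0,-90],"spin":0},{"delta_pos":[140,0,-90],"spin":0},{"delta_pos":[140,0,-90],"spin":0},{"delta_pos":[140,0,-90],"spin":0}]' 1
python3 tilt.py; python3 - <<'E'
from h import *
p,d=ctrl.camera("side");a=cv2.imread("pics/side0.png");cv2.imwrite("pics/final.png",np.vstack([a[130:320,100:500],p[130:320,100:500]]))
E
```

```text
time_s: 14.2
eef_pos: [0.4944, -0.3017, 0.236]
eef_rot: [-0.0, -0.1, 0.995, 0.001]
wrist_force: [-0.7, 0.1, 0.8]
opening: 0.002
side 515 [-0.0007  0.0022  0.1025] t max 0.067
scene 383 [-0.0031  0.0024  0.1044] t max 0.067
```

View pics/final.png

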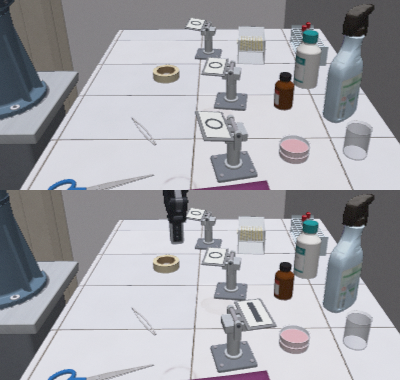

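Before (top) and after (bottom) match except for the flipped paddle. The other markers, dishes, bottle, tape and forceps are unmoved.

```bash
python3 -c "
from bench import ctrl
print(ctrl.hand_in(), ctrl.get_obs()['time_s'])"
```

```text
the job is handed in; nothing more can be done
the job is handed in; nothing more can be done
```

The paddle in front of the petri dishes now lies flat on the far side with the barred face on top. I pushed it over with the closed fingertips, without gripping it, then took the hand well clear and handed in at about 14 s.

**Last checks:**
- **Paddle:** both cameras put it level to within about 0.003 rad.
- **Rest of the bench:** the side view before and after shows nothing else moved.
- **Forces:** the readings I took stayed under about 8 N during the push. I pressed the paddle onto its end stop at about 15–16 N.

**One disagreement:** the cameras showed the shut fingertips 25–29 mm above the reported TCP. My first approach was therefore too high, and it ended above the paddle edge with no contact force read. I set the heights from the camera images after that.

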